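# Lay the rosette block face down on the drilling rest

### The arm

A 6-joint arm with a two-finger parallel gripper is mounted at the origin on the work surface. World frame = base frame: x ahead of the robot, y to its left, z up, the work surface at z = 0. Lengths are in m, angles in rad, forces in N, time in s.
With the tool pointing down it reaches from about 0.35 to 0.975 m from the base axis. Payload 4.9 kg.
Tool frame: the origin (TCP) lies at the very end of the fingers, on their centre line; the grasp point (between the pads) lies 19 mm behind it (pinch_z is the distance from the TCP to the grasp point, in m); z points along the fingers, y is the direction in which the jaws open and shut (so a half turn about z gives the same grasp; the last joint's range is limited). The gripper opens to 85 mm and grips with 20 to 120 N. Pads are 22 mm wide; open, the fingers measure 114 mm over their backs; the gripper's body (76 mm by 85 mm) begins 54 mm behind the grasp point. The pads swing forward as they close: fully open they stand 13 mm farther back than shut.
Start: joints at [-1.456, 0.053, 1.613, -0, 1.476, -0.119], TCP at [0.145, -0.608, 0.231] pointing down, gripper open.
Joint ranges: [-3.01, 3.01], [-1.01, 2.22], [0.06, 2.58], [-1.02, 4.17], [0.09, 2.62], [-3.14, 3.14]. Speed limits (rad/s): [2.57, 2.57, 3.14, 3.14, 3.14, 3.14].

### API

Orientations are given as a rotation vector (axis times angle).
In Python, from station import * gives the robot as it stands.
- The arm moves only by the shell command python3 -m pendant 'ROWS' [FORCE]. ROWS is a JSON object of lists of equal length, an entry for each row: "translation": the shift along the tool's x, y, z in cm, a list of three; "rot": the turn, a rotation vector about the tool's x, y, z in degrees, a list of three; "claw": the closure in counts, from 0 (fully open) to 255 (shut). A call has 1 to 5 rows; each row shifts and turns the commanded pose from where the row before left it, along the tool's axes as they then stand; what a row does not reach is not made up. A row lasts 1/12 s, in which the tool goes at most 41.7 mm and 7.16 degrees, less where a joint would pass 70% of its speed; a pose out of reach is approached as far as the arm can. A call with a gripper value outside its range is refused whole. The fingers move at their own pace and stop on an object; FORCE is the grip in N (left out, the last holds). Time passes only in rows, so rows that do not move let the fingers close. It gives the time, the measured TCP pose, the force and the opening at its end, in the units of the state.
- sense(): the state, without advancing time (a new reading comes with each control period).
- get_image(name): name is "side" or "top" or "wrist"; returns (picture, depth): 384x512x3 uint8, red, green, blue; 384x512 float32, m along the optical axis (not along the pixel's ray), 0 where there is no reading.
- camera_model(name): a dict with "camera_matrix" (3x3 intrinsics, pixels), "k1" (the pictures are not rectified: a ray, as slopes to the right and down, at radius r is drawn at 1 + k1 r^2 times it, then the intrinsics apply), "position" and "orientation" of the camera in the world; the wrist camera has in their place "T_tool_cam" (4x4, takes a point from camera to tool coordinates, whose origin is the TCP and whose axes are the flange's). Camera axes: x right, y up, looking along -z (the intrinsics and any distortion apply to the point x, -y, -z); pixel columns grow to the right and rows downward; lengths in m; the calibration is good to about 2 mm. A picture is of the moment at which its call begins: read the wrist's pose just before it. camera_model takes no time and is no camera call.
- close_job(): hands the job in, once; it reports no verdict.
The state is a dict: "t": time; "qpos": joint angles; "dq": joint speeds; "tau": joint torques, N m; "eef_pos": TCP position; "eef_rot": TCP orientation; "contact_force": force on the tool from outside, world axes, zero at the start; "torque": the same for the moment, N m; "gripper_width": opening from 0.0 (shut) to 1.0 (fully open).
Only numpy, scipy, OpenCV 4.12 (cv2) and the standard library are available. Lean on these libraries where they do the work, as an engineer would, in place of code of your own. Each camera call takes 0.05 s, during which the arm holds its last target.

### The job

Take the square trim block with the round turned rosette out of its stand, turn it over and lay it rosette side down, flat and centred, on the cork-topped drilling rest, so that its plain back is up ready for drilling. Leave the plain block and the tall plinth block standing where they are.

Things in the scene. Friction and masses are not known exactly. Their poses are not given: they have to be found in the camera images.
- rosette_center (a point): Centre of the rosette block, a pale wooden board 60 x 60 x 20 mm, 55 g, with a round turned rosette 38 mm across standing 5 mm proud of one face. It stands on edge, 40 mm from bench to this point (middle of the 20 mm board). x points out of the rosette face, at first roughly away from the robot; y along its level 60 mm width; z up at first. Lying rosette down it is 15 mm above its support.
- rest_top (a point): Middle of the top of the drilling rest: a fixed dark wooden block with cork top, 70 mm along x, 40 mm along y, 40 mm high; x roughly away from the robot, z up. The rosette block overhangs it 10 mm on either side in y, so fingers holding that block by its y edges pass beside it. It is in one row with the three stands, about 170 mm apart, in any order.
- blank_center (a point): Centre of the plain block: the same 60 x 60 x 20 mm board without rosette, same axes; leave it. Each of the three boards stands in its own fixed dark wooden stand, 70 mm along x, 46 mm along y (narrower than the board), 20 mm high, with a groove along y 24 mm wide, 10 mm deep; the board's two side edges (+y, -y) are free to be gripped from above, upright or tilted.
- plinth_center (a point): Centre of the plinth block: a taller pale board, 60 mm wide, 100 mm high, 20 mm thick, with a stepped top edge and no rosette, upright in its stand; the point is 50 mm above its foot, 60 mm above the bench; same axes. Leave it.
There are look-alikes about, which are no part of the job. Leave any green look-alike of the part that bears rosette_center alone.

How it is judged:
At the end, for the whole second after the job is handed in: The rosette block lies at rest on the cork top of the drilling rest, rosette face down within 11 degrees of flat, its centre within 16 mm (seen from above) of the middle of the rest (angle between rosette_center's own x axis and vertical above 2.94 rad and horizontal distance between rosette_center and rest_top below 0.016 m and z of rosette_center in the frame of rest_top between 0.01 and 0.02 m and linear speed of rosette below 0.02 m/s); the robot touches nothing.
It fails at once if one of the two other blocks was knocked over or dragged out of its stand (angle between blank_center's own z axis and vertical above 0.5 rad or distance of blank_center from where it was at the start of the episode above 0.03 m).
It fails at once if one of the two other blocks was knocked over or dragged out of its stand (angle between plinth_center's own z axis and vertical above 0.5 rad or distance of plinth_center from where it was at the start of the episode above 0.03 m).
It also fails if it takes over 42 s, if anything falls off the work surface, if the arm or the gripper's body presses on something with over 40 N, if the wrist force passes 120 N, or if a joint passes its speed limit or range.

## Working session

There is one attempt and no reset: what is moved stays moved. The work goes in short steps, Python scripts to look and compute and a shell command to move; the robot and the scene stay as the last step left them, time stands still between calls to the robot, and variables do not carry over. Pictures are saved under pics/ and viewed, and the job is handed in when it is done.

```bash
ls; mkdir -p pics; python3 - <<'E'
from station import *
import cv2,json,numpy as np
s=sense(); print({k:np.round(v,3).tolist() for k,v in s.items()})
for n in ["side","top","wrist"]:
    m=camera_model(n); print(n,{k:np.round(v,4).tolist() for k,v in m.items()})
    im,d=get_image(n); cv2.imwrite(f"pics/{n}0.png",im[:,:,::-1]); np.savez(f"{n}0.npz",im=im,d=d)
E
```

```text
pics
{'t': 0.0, 'qpos': [-1.456, 0.053, 1.614, -0.0, 1.476, -0.119], 'dq': [-0.0, 0.0, -0.001, -0.002, 0.0, -0.001], 'tau': [0.001, -39.367, -37.018, -0.0, 0.007, -0.0], 'eef_pos': [0.145, -0.607, 0.23], 'eef_rot': [-3.118, -0.366, 0.0], 'contact_force': [-0.47, -0.221, -0.123], 'torque': [0.034, -0.063, -0.005], 'gripper_width': 1.0}
side {'camera_matrix': [[364.9363, 0.0, 258.5172], [0.0, 364.9363, 189.6012], [0.0, 0.0, 1.0]], 'k1': 0.028, 'position': [0.4979, 0.5292, 0.6702], 'orientation': [0.0594, -0.9756, -2.81]}
top {'camera_matrix': [[426.4991, 0.0, 255.9065], [0.0, 426.4991, 179.4272], [0.0, 0.0, 1.0]], 'k1': -0.1405, 'position': [0.3775, 0.0719, 0.9188], 'orientation': [0.1837, -0.1906, -1.5894]}
wrist {'camera_matrix': [[270.0348, 0.0, 253.2873], [0.0, 270.0348, 191.82], [0.0, 0.0, 1.0]], 'k1': -0.0615, 'T_tool_cam': [[0.0002, 0.9598, 0.2807, 0.072], [1.0, -0.0001, -0.0002, 0.0006], [-0.0002, 0.2807, -0.9598, -0.1422], [0.0, 0.0, 0.0, 1.0]]}
```

View pics/side0.png

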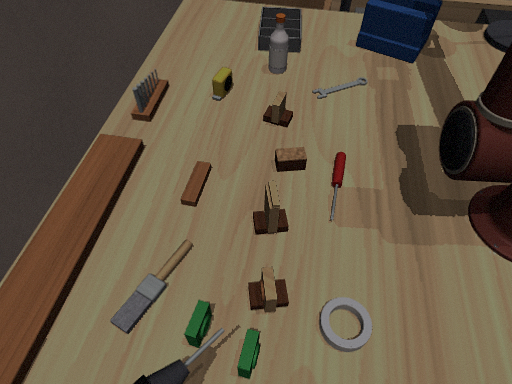

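View pics/top0.png

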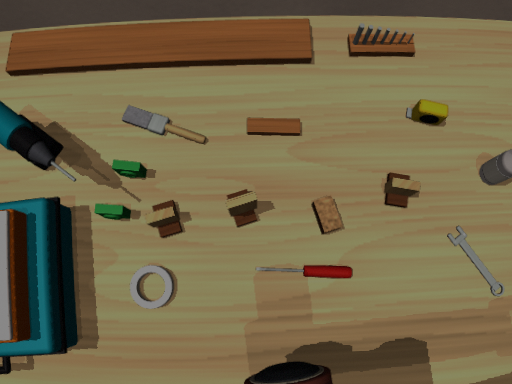

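View pics/wrist0.png

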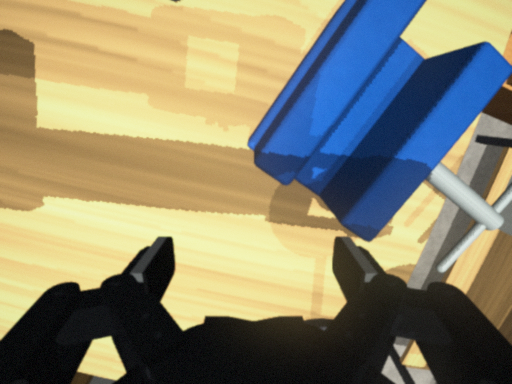

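The side and top views show the row: a board at top (165,218), the tall plinth at (242,207), the cork rest at (327,214) and another board at (400,190). I'll enlarge them to see which one carries the rosette.

```bash
python3 - <<'E'
import cv2,numpy as np
t=cv2.imread("pics/top0.png"); s=cv2.imread("pics/side0.png")
f=lambda im,x,y,r=32:cv2.resize(im[y-r:y+r,x-r:x+r],(290,290),interpolation=cv2.INTER_CUBIC)
a=np.hstack([f(t,165,218),f(t,400,190)]);b=np.hstack([f(s,268,290),f(s,280,110)])
cv2.imwrite("pics/zoom0.png",np.vstack([a,b]))
E
```

```text
(no output)
```

View pics/zoom0.png

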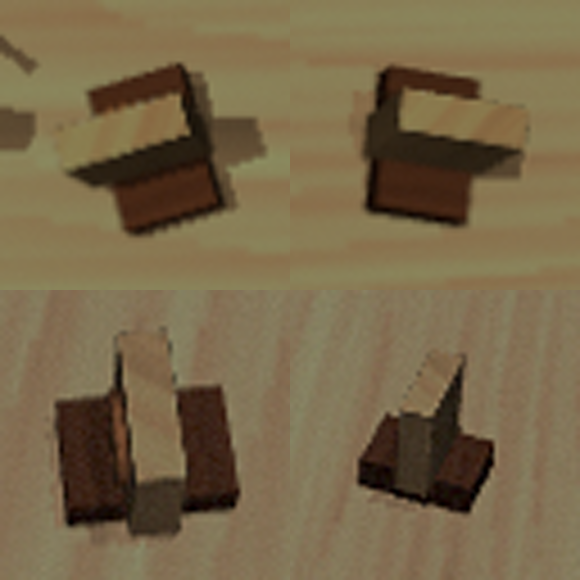

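The orange strip beside board A in the side view suggests that A carries the rosette. I'll measure from the depth points and check the faces.

```bash
cat > h.py <<'E'
import numpy as np,cv2
from station import *
from scipy.spatial.transform import Rotation as R
def campose(n,m,st=None):
    if n=="wrist":
        T=np.eye(4);T[:3,:3]=R.from_rotvec(st["eef_rot"]).as_matrix();T[:3,3]=st["eef_pos"]
        T=T@np.array(m["T_tool_cam"]); return T[:3,:3],T[:3,3]
    return R.from_rotvec(m["orientation"]).as_matrix(),np.array(m["position"])
def rays(uv,m):  # -> slopes right, down
    K=np.array(m["camera_matrix"]); p=(np.asarray(uv,float).reshape(-1,2)-[K[0,2],K[1,2]])/[K[0,0],K[1,1]]
    q=p.copy()
    for _ in range(10): q=p/(1+m["k1"]*(q**2).sum(1,keepdims=True))
    return q
def cloud(n,d,st=None):
    m=camera_model(n);Rm,t=campose(n,m,st)
    v,u=np.mgrid[:384,:512]; q=rays(np.stack([u.ravel(),v.ravel()],1),m)
    D=d.ravel()[:,None]; P=np.hstack([q[:,:1],-q[:,1:],-np.ones_like(D)])*D
    P=P@Rm.T+t; P[D[:,0]==0]=np.nan
    return P.reshape(384,512,3)
def onplane(n,uv,z,st=None):
    m=camera_model(n);Rm,t=campose(n,m,st);q=rays(uv,m)
    r=np.hstack([q[:,:1],-q[:,1:],-np.ones((len(q),1))])@Rm.T
    return t+r*((z-t[2])/r[:,2])[:,None]
def project(n,P,st=None):
    m=camera_model(n);Rm,t=campose(n,m,st);c=(np.atleast_2d(P)-t)@Rm
    p=np.stack([c[:,0]/-c[:,2],-c[:,1]/-c[:,2]],1);p*=1+m["k1"]*(p**2).sum(1,keepdims=True)
    K=np.array(m["camera_matrix"]);return p*[K[0,0],K[1,1]]+[K[0,2],K[1,2]]
E
python3 - <<'E'
from h import *
for n in ["top","side"]:
    z=np.load(n+"0.npz");P=cloud(n,z["d"]);im=z["im"]
    print(n,"bench z",np.nanmedian(P[:,:,2]))
    boxes={"top":[(130,185,195,240),(215,275,180,232),(305,350,190,240),(375,430,165,212)],"side":[(240,295,260,315),(245,292,175,240),(270,312,142,177),(258,298,88,130)]}[n]
    for (a,b,c,d),nm,zt in zip(boxes,["A","plinth","rest","C"],[.07,.11,.04,.07]):
        Q=P[c:d,a:b].reshape(-1,3); Q=Q[np.abs(Q[:,2]-zt)<.006]
        if len(Q)<5: print(nm,len(Q),np.nanmax(P[c:d,a:b,2]));continue
        r=cv2.minAreaRect((Q[:,:2]*1000).astype(np.float32)); print(nm,len(Q),np.round(r[0],1),np.round(r[1],1),round(r[2],1),"z",np.median(Q[:,2]).round(4), np.round(Q.mean(0)*1000,1))
E
```

```text
top bench z 0.000729421466350133
A 299 [514.1 262.7] [20.5 60.1] 15.8 z 0.0703 [514.1 261.8  70.1]
plinth 236 [532.3  96.1] [14.3 59.2] 17.4 z 0.1104 [532.1  95.9 110.1]
rest 665 [513.  -82.4] [70.9 41.6] 16.1 z 0.0401 [512.4 -82.1  39.9]
C 296 [ 565.4 -245.9] [61.9 21.3] 78.9 z 0.0697 [ 564.8 -245.3   69.5]
side bench z -2.613398069262196e-05
A 386 [515.2 261.4] [20.1 59.9] 15.9 z 0.07 [515.1 262.9  69.8]
plinth 199 [533.1  94.8] [14.5 59.5] 16.7 z 0.1095 [532.8  96.4 109.4]
rest 404 [514.9 -84.4] [70.2 42.4] 16.6 z 0.0397 [514.7 -82.   39.5]
C 132 [ 567.  -247.7] [61.2 20.4] 79.3 z 0.0695 [ 566.9 -244.    69.2]
```

```bash
python3 - <<'E'
from h import *
for nm,c,yaw in [("A",(.5147,.2621),15.9),("C",(.5655,-.246),-11)]:
  for n in ["side","top"]:
    z=np.load(n+"0.npz");P=cloud(n,z["d"]).reshape(-1,3)
    th=np.radians(yaw);d=P[:,:2]-c
    x=d@[np.cos(th),np.sin(th)];y=d@[-np.sin(th),np.cos(th)]
    m=(np.abs(x)>.0115)&(np.abs(x)<.019)&(np.abs(y)<.03)&(P[:,2]>.024)&(P[:,2]<.066)
    print(nm,n,m.sum());print(np.round(np.c_[x,y,P[:,2]][m]*1000,0)[:25].tolist())
E
```

```text
A side 65
[[14.0, -13.0, 56.0], [12.0, -14.0, 53.0], [15.0, -19.0, 40.0], [14.0, -12.0, 54.0], [13.0, -10.0, 58.0], [15.0, -19.0, 36.0], [15.0, -10.0, 54.0], [13.0, -10.0, 55.0], [15.0, -17.0, 35.0], [15.0, -7.0, 56.0], [13.0, -6.0, 59.0], [12.0, -6.0, 58.0], [15.0, -5.0, 57.0], [14.0, -4.0, 59.0], [12.0, -5.0, 58.0], [14.0, -14.0, 33.0], [14.0, -2.0, 59.0], [12.0, -1.0, 61.0], [15.0, -7.0, 43.0], [14.0, -1.0, 59.0], [12.0, 0.0, 60.0], [15.0, -4.0, 46.0], [14.0, 1.0, 57.0], [12.0, 1.0, 58.0], [15.0, -4.0, 44.0]]
A top 12
[[15.0, -8.0, 55.0], [14.0, -10.0, 55.0], [14.0, -12.0, 54.0], [15.0, 0.0, 56.0], [14.0, -2.0, 58.0], [14.0, -4.0, 57.0], [14.0, 7.0, 59.0], [14.0, 5.0, 58.0], [12.0, 2.0, 61.0], [14.0, 12.0, 55.0], [14.0, 10.0, 55.0], [15.0, 17.0, 50.0]]
C side 2
[[12.0, 27.0, 29.0], [12.0, 26.0, 25.0]]
C top 0
[]
```

The depth data agree with the given sizes. Board A has a disc standing 5 mm proud of its +x face, so it is the rosette block at about (0.515, 0.262), yaw 15.9°. The rest is at (0.514, -0.083), yaw 16.3°. Next I'll check the heights along the route.

```bash
python3 - <<'E'
from h import *
P=np.vstack([cloud(n,np.load(n+"0.npz")["d"]).reshape(-1,3) for n in("top","side")])
P=P[np.isfinite(P).all(1)]
for x in np.arange(.1,.9,.1):
    print(round(x,1),[int(1000*max([0,*P[(abs(P[:,0]-x-.05)<.05)&(abs(P[:,1]-y-.05)<.05)][:,2]])) for y in np.arange(-.7,.5,.1)])
s=sense();M=R.from_rotvec(s["eef_rot"]).as_matrix();print(M.round(3))
E
```

```text
0.1 [142, 134, 5, 5, 5, 5, 12, 316, 5, 5, 5, 5]
0.2 [142, 46, 6, 5, 5, 6, 397, 398, 6, 6, 6, 201]
0.3 [142, 4, 12, 6, 6, 29, 30, 16, 6, 29, 28, 199]
0.4 [4, 5, 10, 11, 6, 42, 43, 23, 23, 72, 29, 134]
0.5 [52, 51, 172, 5, 73, 42, 45, 113, 113, 74, 200, 209]
0.6 [52, 52, 171, 5, 21, 6, 19, 5, 21, 24, 64, 223]
0.7 [6, 4, 6, 66, 55, 7, 23, 24, 21, 23, 22, 6]
0.8 [3, 5, 6, 4, 6, 5, 33, 35, 34, 33, 34, 34]
[[ 0.973  0.232 -0.   ]
 [ 0.232 -0.973  0.002]
 [ 0.    -0.002 -1.   ]]
```

```bash
python3 - <<'E'
from h import *
for n in("top","side"):
    z=np.load(n+"0.npz");P=cloud(n,z["d"]);im=z["im"]
    m=(P[:,:,0]>.4)&(P[:,:,1]>.29)&(P[:,:,2]>.03)
    for h in (.03,.08,.12,.16,.2):
        Q=P[m&(abs(P[:,:,2]-h-.02)<.02)]; 
        if len(Q):print(n,h,len(Q),Q.min(0).round(3),Q.max(0).round(3))
    m=(P[:,:,2]>.1)&(np.hypot(P[:,:,0],P[:,:,1])<.35)&(P[:,:,1]<.2)&(P[:,:,1]>-.4)
    Q=P[m];c=im[m]
    if len(Q):print("red",len(Q),Q.min(0).round(3),Q.max(0).round(3),c.mean(0))
    uv=(60,168) if n=="top" else (220,335)
    print(P[uv[1]-4:uv[1]+5:4,uv[0]-4:uv[0]+5:4].round(3).tolist())
E
```

```text
top 0.03 4772 [0.4  0.29 0.03] [0.993 0.674 0.07 ]
top 0.08 862 [0.4   0.457 0.08 ] [0.554 0.57  0.12 ]
top 0.12 2279 [0.4   0.462 0.12 ] [0.546 0.578 0.16 ]
top 0.16 1465 [0.4  0.39 0.16] [0.726 0.563 0.2  ]
top 0.2 1681 [0.409 0.392 0.2  ] [0.719 0.556 0.23 ]
red 1509 [ 0.225 -0.038  0.202] [0.253 0.093 0.305] [20.53412856 15.72100729 14.06825712]
[[[0.589, 0.426, 0.201], [0.648, 0.515, 0.002], [0.647, 0.505, 0.003]], [[0.639, 0.524, 0.002], [0.582, 0.419, 0.2], [0.639, 0.505, -0.0]], [[0.629, 0.523, 0.001], [0.629, 0.513, 0.003], [0.575, 0.411, 0.198]]]
side 0.03 4145 [0.507 0.29  0.03 ] [0.992 0.476 0.07 ]
side 0.16 297 [0.558 0.388 0.193] [0.619 0.457 0.2  ]
side 0.2 722 [0.589 0.434 0.2  ] [0.644 0.467 0.219]
red 6448 [ 0.141 -0.04   0.171] [0.255 0.093 0.398] [30.64671216 18.36941687 16.24736352]
[[[0.596, 0.337, -0.001], [0.562, 0.393, 0.197], [0.558, 0.391, 0.195]], [[0.566, 0.398, 0.197], [0.562, 0.397, 0.195], [0.581, 0.341, -0.0]], [[0.593, 0.351, 0.002], [0.586, 0.349, -0.0], [0.579, 0.348, 0.001]]]
```

```bash
python3 - <<'E'
from h import *
z=np.load("side0.npz");P=cloud("side",z["d"])
for u,v in [(480,225),(474,210),(508,240),(508,190),(490,150),(445,150),(465,150),(500,90),(508,60),(500,35)]: print(u,v,P[v,u].round(3),z["im"][v,u])
im=cv2.imread("pics/side0.png");cv2.imwrite("pics/z1.png",cv2.resize(im[0:300,340:512],None,fx=2,fy=2))
E
```

```text
480 225 [0.092 0.023 0.01 ] [60 29 21]
474 210 [ 0.097 -0.015  0.01 ] [30 15 13]
508 240 [0.047 0.057 0.017] [53 24 21]
508 190 [ 0.065 -0.019  0.085] [15  2  6]
490 150 [0.211 0.079 0.272] [58 30 27]
445 150 [0.249 0.034 0.22 ] [0 0 0]
465 150 [0.238 0.067 0.255] [0 0 0]
500 90 [0.227 0.037 0.348] [11  4  1]
508 60 [0.231 0.019 0.384] [22 15 16]
500 35 [-0.121 -0.791  0.016] [39 40 43]
```

View pics/z1.png

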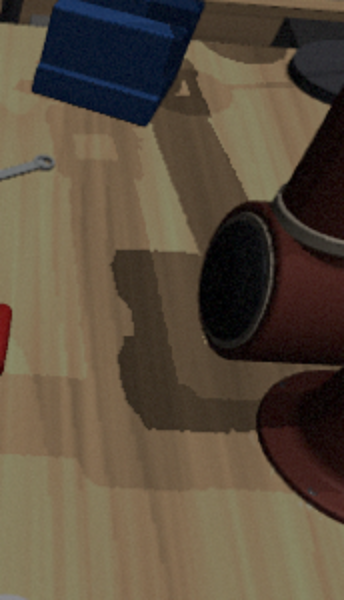

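```bash
python3 -m pendant '{"translation":[[3.2,-1.8,-0.4],[3.2,-1.8,-0.4],[3.2,-1.8,-0.4],[3.2,-1.8,-0.4],[3.2,-1.8,-0.4]],"rot":[[0,0,0],[0,0,0],[0,0,0],[0,0,0],[0,0,0]],"claw":[0,0,0,0,0]}' 40; python3 -m pendant '{"translation":[[3.2,-1.8,-0.4],[3.2,-1.8,-0.4],[3.2,-1.8,-0.4],[3.2,-1.8,-0.4],[3.2,-1.8,-0.4]],"rot":[[0,0,0],[0,0,0],[0,0,0],[0,0,0],[0,0,0]],"claw":[0,0,0,0,0]}'
```

```text
t: 0.57
eef_pos: [0.2804, -0.4819, 0.251]
eef_rot: [-3.12, -0.365, 0.0]
contact_force: [0.7, -0.9, 0.5]
gripper_width: 1.002
t: 0.98
eef_pos: [0.4153, -0.3571, 0.2712]
eef_rot: [-3.12, -0.366, 0.0]
contact_force: [0.2, -0.6, -0.6]
gripper_width: 0.998
```

```bash
python3 -m pendant '{"translation":[[0.8,-3.8,0],[0.8,-3.8,0],[0.8,-3.8,0],[0.8,-3.8,0],[0.8,-3.8,0]],"rot":[[0,0,0],[0,0,0],[0,0,0],[0,0,0],[0,0,0]],"claw":[0,0,0,0,0]}'; python3 -m pendant '{"translation":[[0.8,-3.8,0],[0.8,-3.8,0],[0.8,-3.8,0],[0.8,-3.8,0],[0.8,-3.8,0]],"rot":[[0,0,0],[0,0,0],[0,0,0],[0,0,0],[0,0,0]],"claw":[0,0,0,0,0]}';  python3 -m pendant '{"translation":[[0.8,-3.8,0],[0.8,-3.8,0],[0.8,-3.8,0],[0.8,-3.8,0]],"rot":[[0,0,-0.6],[0,0,-0.6],[0,0,-0.6],[0,0,-0.6]],"claw":[0,0,0,0]}'
```

```text
t: 1.4
eef_pos: [0.4087, -0.1628, 0.2708]
eef_rot: [-3.12, -0.366, 0.001]
contact_force: [0.4, 0.3, -1.2]
gripper_width: 1.0
t: 1.82
eef_pos: [0.4035, 0.0312, 0.2712]
eef_rot: [3.12, 0.366, 0.001]
contact_force: [-0.2, -0.1, 0.2]
gripper_width: 0.997
t: 2.15
eef_pos: [0.3969, 0.1866, 0.2712]
eef_rot: [3.112, 0.433, 0.001]
contact_force: [0.9, -0.7, -0.4]
gripper_width: 0.999
```

```bash
python3 -m pendant '{"translation":[[0,0,0],[0,0,0],[0,0,0],[0,0,0]],"rot":[[0,6.5,0],[0,6.5,0],[0,6.5,0],[0,6.5,0]],"claw":[0,0,0,0]}';python3 -m pendant '{"translation":[[0,0,0],[0,0,0],[0,0,0]],"rot":[[0,6.5,0],[0,6.5,0],[0,6.5,0]],"claw":[0,0,0]}'; cat > go.py <<'E'
from h import *
import sys
# args: target TCP xyz -> delta in tool cm ; optional yaw, tilt -> rotvec deg tool
def go(p,yaw=None,tilt=None):
    s=sense();M=R.from_rotvec(s["eef_rot"]).as_matrix()
    print("q",np.round(s["qpos"],2),"tool delta cm",(M.T@(np.array(p)-s["eef_pos"])*100).round(2),"z",M[:,2].round(3),"y",M[:,1].round(3))
    if yaw is not None:
        T=(R.from_euler("z",yaw,degrees=True)*R.from_euler("y",-tilt,degrees=True)*R.from_rotvec([np.pi,0,0])).as_matrix()
        print("rot deg",np.degrees(R.from_matrix(M.T@T).as_rotvec()).round(2))
        return T
E
python3 - <<'E'
from go import *
T=R.from_euler("z",15.9,degrees=True)*R.from_euler("y",-45,degrees=True)*R.from_rotvec([np.pi,0,0])
d=T.as_matrix()[:,2]; g=np.array([.5147,.2621,.043])
print(d); go(g+.019*d-.12*d,15.9,45); go(g+.019*d,15.9,45)
s=sense();im,dd=get_image("wrist");cv2.imwrite("pics/w1.png",im[:,:,::-1]);np.savez("w1.npz",d=dd,p=s["eef_pos"],r=s["eef_rot"])
E
```

```text
t: 2.48
eef_pos: [0.3978, 0.1853, 0.2715]
eef_rot: [-2.971, -0.414, -0.693]
contact_force: [-1.5, -0.8, -0.2]
gripper_width: 0.999
t: 2.73
eef_pos: [0.4148, 0.195, 0.2658]
eef_rot: [-2.792, -0.383, -1.146]
contact_force: [0.7, -0.5, -0.9]
gripper_width: 1.004
[ 0.6800538   0.19371842 -0.70710678]
q [ 0.28 -1.01  2.42 -0.01  0.95  1.59] tool delta cm [-7.57 -3.79 13.78] z [ 0.677  0.186 -0.712] y [ 0.268 -0.963  0.003]
rot deg [ 0.39  0.39 -0.11]
q [ 0.28 -1.01  2.42 -0.01  0.95  1.59] tool delta cm [-7.49 -3.88 25.78] z [ 0.677  0.186 -0.712] y [ 0.268 -0.963  0.003]
rot deg [ 0.39  0.39 -0.11]
```

View pics/w1.png

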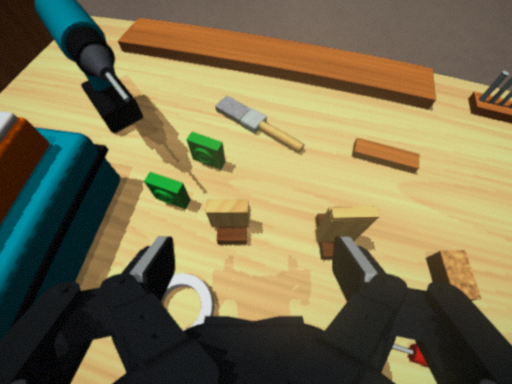

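The wrist view shows block A at (228,213), the plinth at (345,230) and the cork rest at (452,270), with the green look-alikes well to the left. I'm moving to the pre-grasp along the tool axis.

```bash
python3 -m pendant '{"translation":[[-1.5,-0.76,2.75],[-1.5,-0.76,2.75],[-1.5,-0.76,2.75],[-1.5,-0.76,2.75],[-1.5,-0.76,2.75]],"rot":[[0.1,0.1,0],[0.1,0.1,0],[0.1,0.1,0],[0.1,0.1,0],[0,0,0]],"claw":[0,0,0,0,0]}'; python3 - <<'E'
from go import *
T=R.from_euler("z",15.9,degrees=True)*R.from_euler("y",-45,degrees=True)*R.from_rotvec([np.pi,0,0])
d=T.as_matrix()[:,2]; g=np.array([.5147,.2621,.043])
go(g+.019*d,15.9,45)
s=sense();im,dd=get_image("wrist");cv2.imwrite("pics/w2.png",im[:,:,::-1]);np.savez("w2.npz",d=dd,p=s["eef_pos"],r=s["eef_rot"])
P=cloud("wrist",dd,s); Q=P[abs(P[:,:,2]-.07)<.004]; Q=Q[np.hypot(Q[:,0]-.515,Q[:,1]-.262)<.05]
print(len(Q),cv2.minAreaRect((Q[:,:2]*1000).astype(np.float32)))
E
```

```text
t: 3.2
eef_pos: [0.4479, 0.2447, 0.1209]
eef_rot: [-2.776, -0.387, -1.159]
contact_force: [1.4, -1.0, -0.3]
gripper_width: 0.999
q [ 0.4  -0.61  2.48 -0.18  0.49  1.82] tool delta cm [-0.7   0.18 12.29] z [ 0.684  0.196 -0.703] y [ 0.274 -0.962 -0.002]
rot deg [-0.09 -0.34 -0.07]
1441 ((516.9830932617188, 261.4801025390625), (20.219083786010742, 59.97018814086914), 15.85945987701416)
```

View pics/w2.png

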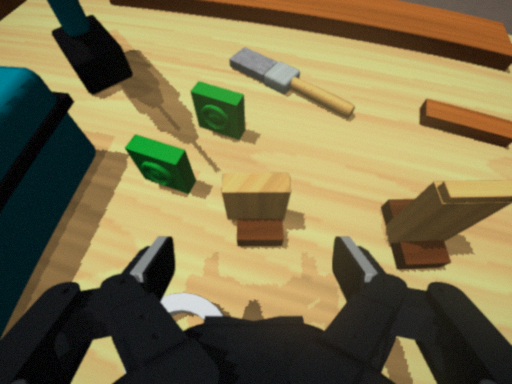

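The wrist view agrees: the board top is at (516, 261.5) mm, yaw 15.9°, centred between the fingers at column 257. Advancing to the grasp.

```bash
python3 -m pendant '{"translation":[[-0.2,0.05,3.0],[-0.2,0.05,3.0],[-0.2,0.05,3.0],[0,0,2.5],[0,0,1.0]],"rot":[[0,0,0],[0,0,0],[0,0,0],[0,0,0],[0,0,0]],"claw":[0,0,0,0,0]}'; python3 - <<'E'
from go import *
T=R.from_euler("z",15.9,degrees=True)*R.from_euler("y",-45,degrees=True)*R.from_rotvec([np.pi,0,0])
d=T.as_matrix()[:,2]; g=np.array([.515,.262,.043])
go(g+.019*d,15.9,45)
s=sense();im,dd=get_image("wrist");cv2.imwrite("pics/w3.png",im[:,:,::-1])
im,dd=get_image("side");cv2.imwrite("pics/s3.png",cv2.resize(im[200:384,180:400,::-1],None,fx=3,fy=3))
E
```

```text
t: 3.67
eef_pos: [0.5306, 0.2656, 0.0269]
eef_rot: [-2.781, -0.386, -1.154]
contact_force: [-0.2, -0.4, 0.0]
gripper_width: 1.001
q [ 0.37 -0.1   2.3  -0.41  0.17  2.04] tool delta cm [ 0.01 -0.08 -0.37] z [ 0.681  0.193 -0.706] y [ 0.273 -0.962 -0.001]
rot deg [ 0.04 -0.06 -0.08]
```

View pics/w3.png

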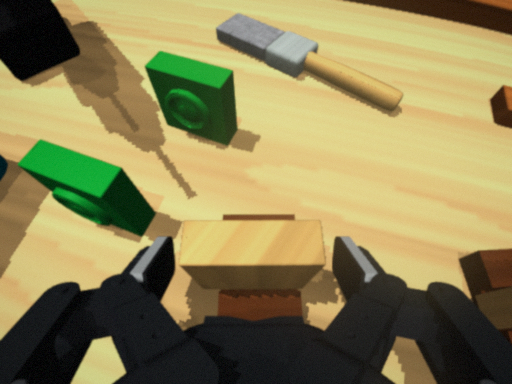

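View pics/s3.png

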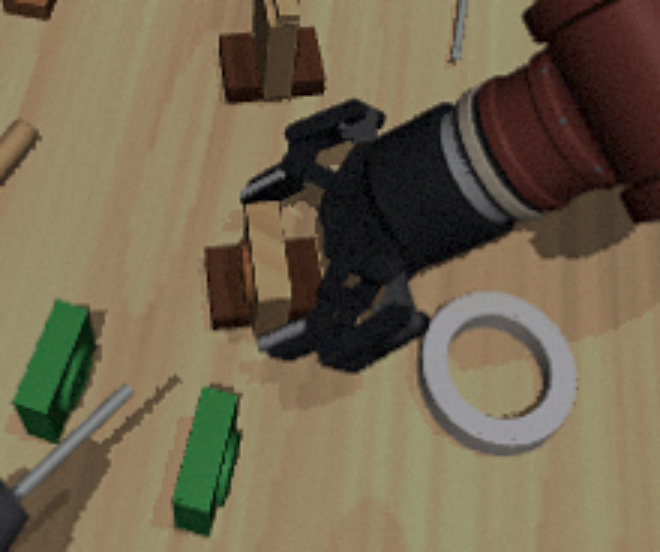

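The fingers straddle the board evenly and sit beside its y edges in both views. Closing now.

```bash
python3 -m pendant '{"translation":[[0,-0.08,0],[0,0,0],[0,0,0],[0,0,0],[0,0,0]],"rot":[[0,0,0],[0,0,0],[0,0,0],[0,0,0],[0,0,0]],"claw":[60,120,160,200,255]}' 40; python3 -m pendant '{"translation":[[0,0,0],[0,0,0],[0,0,0],[0,0,0],[0,0,0]],"rot":[[0,0,0],[0,0,0],[0,0,0],[0,0,0],[0,0,0]],"claw":[255,255,255,255,255]}'
```

```text
t: 4.18
eef_pos: [0.5297, 0.2673, 0.0308]
eef_rot: [-2.774, -0.387, -1.162]
contact_force: [-2.9, -1.7, 6.0]
gripper_width: 0.698
t: 4.6
eef_pos: [0.5299, 0.2674, 0.0308]
eef_rot: [-2.774, -0.387, -1.162]
contact_force: [-3.4, -1.3, 7.7]
gripper_width: 0.694
```

```bash
python3 -m pendant '{"translation":[[0.7,0,-0.7],[1.0,0,-1.0],[2.0,0,-2.0],[2.0,0,-2.0],[2.0,0,-2.0]],"rot":[[0,0,0],[0,0,0],[0,0,0],[0,0,0],[0,0,0]],"claw":[255,255,255,255,255]}'; python3 -m pendant '{"translation":[[2.0,0,-2.0],[1.8,0,-1.8],[0,0,0]],"rot":[[0,0,0],[0,0,0],[0,0,0]],"claw":[255,255,255]}'; python3 - <<'E'
from go import *
s=sense();print(s["eef_pos"],s["gripper_width"],s["qpos"].round(2))
im,dd=get_image("wrist");cv2.imwrite("pics/w4.png",im[:,:,::-1]);np.savez("w4.npz",d=dd,p=s["eef_pos"],r=s["eef_rot"])
M=R.from_rotvec(s["eef_rot"]).as_matrix()
im2,d2=get_image("side");cv2.imwrite("pics/s4.png",cv2.resize(im2[150:384,180:440,::-1],None,fx=2.5,fy=2.5))
E
```

```text
t: 5.02
eef_pos: [0.5276, 0.2664, 0.1383]
eef_rot: [-2.777, -0.387, -1.156]
contact_force: [-0.1, 1.0, -0.1]
gripper_width: 0.694
t: 5.27
eef_pos: [0.5312, 0.2677, 0.2006]
eef_rot: [-2.766, -0.385, -1.175]
contact_force: [1.0, 0.8, 0.5]
gripper_width: 0.698
[0.53115403 0.26774077 0.20064835] 0.6976803637019099 [ 0.37 -0.44  2.24 -0.13  0.55  1.75]
```

View pics/w4.png

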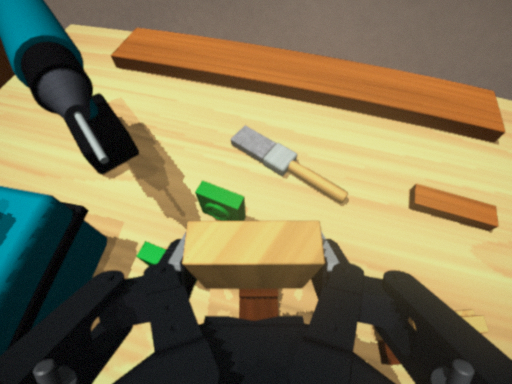

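View pics/s4.png

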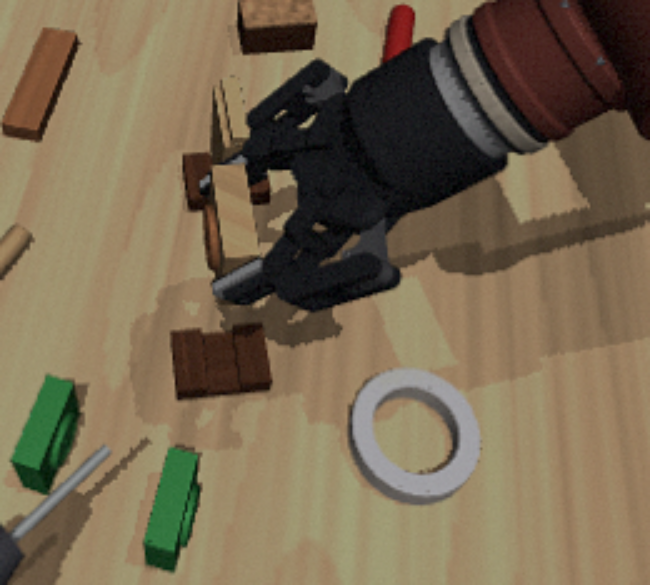

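The stand is empty and the board is held upright, with the rosette on its far side. I'll measure the board in the tool frame from depth.

```bash
python3 - <<'E'
from go import *
a=np.load("w4.npz");st=dict(eef_pos=a["p"],eef_rot=a["r"]);P=cloud("wrist",a["d"],st)
M=R.from_rotvec(a["r"]).as_matrix()
Q=P[222:256,188:322].reshape(-1,3)   # top face
c=np.median(Q[np.isfinite(Q).all(1)],0)
Q=Q[(abs(Q-c)<.045).all(1)];
for _ in range(4):
    c=Q.mean(0);n=np.linalg.svd(Q-c,full_matrices=False)[2][2]; n*=np.sign(n[2]);r=(Q-c)@n;Q=Q[abs(r)<max(2*r.std(),.0012)]
print("top face n",n.round(3),"tilt",np.degrees(np.arccos(n[2])),len(Q))
# all points near the top face
A=P[200:300,170:340].reshape(-1,3);A=A[(abs((A-c)@n)<.0025)&(np.linalg.norm(A-c,axis=1)<.045)]
yt=M[:,1]; xb=np.cross(yt,n)  # dir along board x, approx
r=cv2.minAreaRect((np.c_[A@xb,A@yt]*1000).astype(np.float32));print(r,"xb",xb.round(3))
ctop=xb*r[0][0]/1000+yt*r[0][1]/1000+n*(c@n)
cb=ctop-.03*n
print("centre",cb.round(4),"in tool",(M.T@(cb-a["p"])).round(4),"board z in tool",(M.T@n).round(3))
M0=R.from_rotvec([-2.774,-.387,-1.162]).as_matrix();print("at grasp",(M0.T@(np.array([.515,.262,.04])-[.5299,.2674,.0308])).round(4),(M0.T@[0,0,1]).round(3))
E
```

```text
top face n [-0.01  -0.002  1.   ] tilt 0.5740301902706794 4304
((-570.9219970703125, -111.36430358886719), (25.052833557128906, 71.51596069335938), 0.19505511224269867) xb [-0.962 -0.275 -0.01 ]
centre [0.5164 0.2635 0.2099] in tool [-0.0041  0.     -0.0175] board z in tool [ 0.713 -0.004 -0.701]
at grasp [-0.0045  0.0011 -0.0177] [ 0.713 -0.002 -0.701]
```

The measurement agrees with the grasp-time estimate to about 1 mm. Next I'll compute the target pose over the rest.

```bash
cat > tgt.py <<'E'
from go import *
zt=np.array([.713,-.003,-.701]);zt/=np.linalg.norm(zt)
yt=np.array([0,-1,0.]);yt-=zt*(yt@zt);yt/=np.linalg.norm(yt);xt=np.cross(yt,zt)
BT=np.c_[xt,yt,zt]; ct=np.array([-.0043,.0003,-.0176])
def target(h,c=(.514,-.083),yaw=16.3):
    th=np.radians(yaw);ex=np.array([np.cos(th),np.sin(th),0]);ey=np.array([-np.sin(th),np.cos(th),0])
    W=np.c_[[0,0,-1.],ey,ex]
    T=W@BT.T
    return T,np.array([*c,.055+h])-T@ct
def delta(h,**k):
    T,p=target(h,**k);s=sense();M=R.from_rotvec(s["eef_rot"]).as_matrix()
    print("TCP target",p.round(4),"tool z there",T[:,2].round(3)); print("now",s["eef_pos"].round(4),"q",s["qpos"].round(2))
    print("tool delta cm (now axes)",(M.T@(p-s["eef_pos"])*100).round(2),"rot deg",np.degrees(R.from_matrix(M.T@T).as_rotvec()).round(2))
    B=M@BT; print("board x now",B[:,0].round(3),"centre now",(s["eef_pos"]+M@ct).round(4))
E
python3 -c "
from tgt import *
print(np.linalg.det(BT)); delta(.16); delta(0)"
```

```text
1.0000000000000002
TCP target [ 0.505  -0.0853  0.1994] tool z there [-0.673 -0.195 -0.713]
now [0.5286 0.2666 0.1933] q [ 0.37 -0.43  2.24 -0.13  0.55  1.75]
tool delta cm (now axes) [-7.87 33.19 -8.98] rot deg [ -0.14 -89.97  -0.25]
board x now [ 0.962  0.274 -0.   ] centre now [0.5138 0.2621 0.2026]
TCP target [ 0.505  -0.0853  0.0394] tool z there [-0.673 -0.195 -0.713]
now [0.5286 0.2666 0.1933] q [ 0.37 -0.43  2.24 -0.13  0.55  1.75]
tool delta cm (now axes) [-19.27  33.23   2.25] rot deg [ -0.14 -89.97  -0.25]
board x now [ 0.962  0.274 -0.   ] centre now [0.5138 0.2621 0.2026]
```

```bash
python3 -m pendant '{"translation":[[-0.8,3.7,-1.0],[-0.8,3.7,-1.0],[-0.8,3.7,-1.0],[-0.8,3.7,-1.0],[-0.8,3.7,-1.0]],"rot":[[0,0,0],[0,0,0],[0,0,0],[0,0,0],[0,0,0]],"claw":[255,255,255,255,255]}'; python3 -m pendant '{"translation":[[-0.8,3.7,-1.0],[-0.8,3.7,-1.0],[-0.8,3.7,-1.0],[-0.8,3.7,-1.0]],"rot":[[0,0,0],[0,0,0],[0,0,0],[0,0,0]],"claw":[255,255,255,255]}'; python3 -c "
from tgt import *
delta(.16)"
```

```text
t: 5.78
eef_pos: [0.5161, 0.0703, 0.1951]
eef_rot: [-2.776, -0.389, -1.154]
contact_force: [1.0, -0.8, -1.6]
gripper_width: 0.698
t: 6.12
eef_pos: [0.5078, -0.0867, 0.2006]
eef_rot: [-2.776, -0.384, -1.155]
contact_force: [1.2, -0.6, -0.7]
gripper_width: 0.694
TCP target [ 0.505  -0.0853  0.1994] tool z there [-0.673 -0.195 -0.713]
now [ 0.5078 -0.0867  0.2006] q [-0.64 -0.62  2.35  0.73  1.01  0.39]
tool delta cm (now axes) [-0.25 -0.21 -0.08] rot deg [ -0.26 -89.73  -0.3 ]
board x now [ 0.962  0.273 -0.005] centre now [ 0.493  -0.0912  0.21  ]
```

```bash
python3 -m pendant '{"translation":[[0,0,0],[0,0,0],[0,0,0],[0,0,0],[0,0,0]],"rot":[[0,-6.9,0],[0,-6.9,0],[0,-6.9,0],[0,-6.9,0],[0,-6.9,0]],"claw":[255,255,255,255,255]}';python3 -m pendant '{"translation":[[0,0,0],[0,0,0],[0,0,0],[0,0,0],[0,0,0]],"rot":[[0,-6.9,0],[0,-6.9,0],[0,-6.9,0],[0,-6.9,0],[0,-6.9,0]],"claw":[255,255,255,255,255]}'; python3 -c "
from tgt import *
delta(.16)"
```

```text
t: 6.53
eef_pos: [0.5085, -0.0858, 0.2014]
eef_rot: [-3.073, -0.426, -0.278]
contact_force: [-0.1, 0.3, -0.2]
gripper_width: 0.698
t: 6.95
eef_pos: [0.509, -0.0849, 0.2015]
eef_rot: [2.99, 0.419, -0.64]
contact_force: [0.1, 0.4, -0.7]
gripper_width: 0.699
TCP target [ 0.505  -0.0853  0.1994] tool z there [-0.673 -0.195 -0.713]
now [ 0.509  -0.0849  0.2015] q [-0.21  0.08  1.67 -0.19  1.76  1.09]
tool delta cm (now axes) [-0.27 -0.07  0.35] rot deg [ -0.24 -20.36  -0.09]
board x now [ 0.334  0.098 -0.938] centre now [ 0.5122 -0.0843  0.2193]
```

```bash
python3 -m pendant '{"translation":[[0,0,0],[0,0,0],[0,0,0],[0,0,0]],"rot":[[0,-6.8,0],[0,-6.8,0],[-0.2,-6.8,0],[0,0,0]],"claw":[255,255,255,255]}'; python3 - <<'E'
from tgt import *
delta(.16)
s=sense();im,dd=get_image("wrist");cv2.imwrite("pics/w5.png",im[:,:,::-1]);np.savez("w5.npz",d=dd,p=s["eef_pos"],r=s["eef_rot"])
im2,d2=get_image("side");cv2.imwrite("pics/s5.png",cv2.resize(im2[50:284,180:440,::-1],None,fx=2.5,fy=2.5));np.savez("s5.npz",im=im2,d=d2)
im2,d2=get_image("top");np.savez("t5.npz",im=im2,d=d2)
E
```

```text
t: 7.28
eef_pos: [0.5083, -0.0841, 0.1959]
eef_rot: [2.785, 0.398, -1.15]
contact_force: [-1.3, -0.2, -1.7]
gripper_width: 0.698
TCP target [ 0.505  -0.0853  0.1994] tool z there [-0.673 -0.195 -0.713]
now [ 0.5083 -0.0841  0.1959] q [-0.15  0.31  1.52 -0.33  2.02  1.1 ]
tool delta cm (now axes) [-0.5   0.02 -0.01] rot deg [-0.19  0.32  0.21]
board x now [-0.007  0.003 -1.   ] centre now [ 0.5174 -0.0819  0.2114]
```

View pics/s5.png

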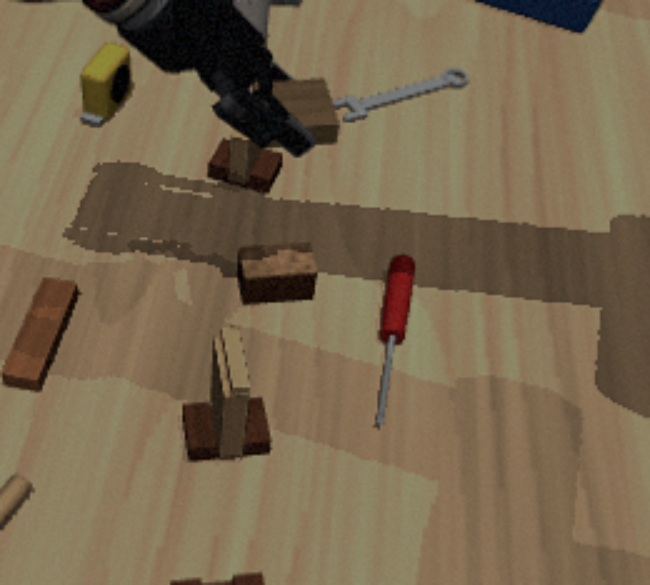

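View pics/w5.png

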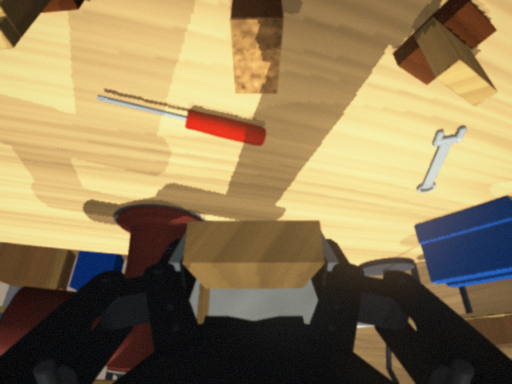

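The board is now held flat with its back up. The side view shows it at about (305,110) in the crop, the wrist view shows its edge at (255,250), and the rest is visible at (257,50). I'll verify the pose against the fixed cameras.

```bash
python3 - <<'E'
from tgt import *
for f,n in (("t5.npz","top"),("s5.npz","side")):
    P=cloud(n,np.load(f)["d"]).reshape(-1,3)
    Q=P[(abs(P[:,2]-.221)<.006)&(np.hypot(P[:,0]-.517,P[:,1]+.082)<.045)]
    if len(Q)<20: print(n,len(Q));continue
    for _ in range(3):
        c=Q.mean(0);nn=np.linalg.svd(Q-c,full_matrices=False)[2][2];Q=Q[abs((Q-c)@nn)<.0025]
    print(n,len(Q),"n",nn.round(3),"c",c.round(4),cv2.minAreaRect((Q[:,:2]*1000).astype(np.float32)))
a=np.load("w5.npz");P=cloud("wrist",a["d"],dict(eef_pos=a["p"],eef_rot=a["r"])).reshape(-1,3)
Q=P[(abs(P[:,2]-.04)<.004)&(np.hypot(P[:,0]-.514,P[:,1]+.083)<.06)]
print("rest wrist",len(Q),Q[:,2].mean(),cv2.minAreaRect((Q[:,:2]*1000).astype(np.float32)))
E
```

```text
top 19
side 413 n [ 0.01   0.008 -1.   ] c [ 0.5088 -0.0835  0.2206] ((510.73211669921875, -80.3670425415039), (57.44764709472656, 76.12983703613281), 26.387388229370117)
rest wrist 3674 0.039493786116703886 ((516.266845703125, -84.1512451171875), (72.75597381591797, 40.30759048461914), 16.489395141601562)
```

```bash
python3 -c "
from tgt import *
delta(.02,c=(.5147,-.0834))"
```

```text
TCP target [ 0.5057 -0.0857  0.0594] tool z there [-0.673 -0.195 -0.713]
now [ 0.5087 -0.0851  0.2017] q [-0.15  0.3   1.52 -0.33  2.02  1.1 ]
tool delta cm (now axes) [ 9.69 -0.02 10.42] rot deg [-0.08 -0.39 -0.05]
board x now [ 0.006  0.002 -1.   ] centre now [ 0.5176 -0.0829  0.2173]
```

```bash
python3 -m pendant '{"translation":[[2.0,0,2.1],[2.0,0,2.1],[2.0,0,2.1],[2.0,0,2.1],[1.7,0,2.0]],"rot":[[0,-0.1,0],[0,-0.1,0],[0,-0.1,0],[0,-0.1,0],[0,0,0]],"claw":[255,255,255,255,255]}';python3 -m pendant '{"translation":[[0,0,0]],"rot":[[0,0,0]],"claw":[255]}'; python3 - <<'E'
from tgt import *
delta(.0,c=(.5147,-.0834))
im,d=get_image("wrist");cv2.imwrite("pics/w6.png",im[:,:,::-1])
im2,d2=get_image("side");cv2.imwrite("pics/s6.png",cv2.resize(im2[100:250,200:360,::-1],None,fx=4,fy=4))
P=cloud("side",d2).reshape(-1,3)
Q=P[(abs(P[:,2]-.085)<.008)&(np.hypot(P[:,0]-.514,P[:,1]+.082)<.045)]
c=np.median(Q,0);print(len(Q),c.round(4))
E
```

```text
t: 7.85
eef_pos: [0.5063, -0.0866, 0.0611]
eef_rot: [2.789, 0.39, -1.133]
contact_force: [-0.1, 0.6, -0.7]
gripper_width: 0.699
t: 7.93
eef_pos: [0.5026, -0.086, 0.0574]
eef_rot: [2.786, 0.392, -1.147]
contact_force: [-0.6, 0.5, -0.8]
gripper_width: 0.695
TCP target [ 0.5057 -0.0857  0.0394] tool z there [-0.673 -0.195 -0.713]
now [ 0.5026 -0.086   0.0574] q [-0.15  0.46  1.58 -0.31  1.82  1.17]
tool delta cm (now axes) [1.48 0.06 1.06] rot deg [-0.23  0.23 -0.  ]
board x now [-0.005  0.002 -1.   ] centre now [ 0.5117 -0.0838  0.0729]
465 [ 0.5066 -0.0846  0.0833]
```

View pics/s6.png

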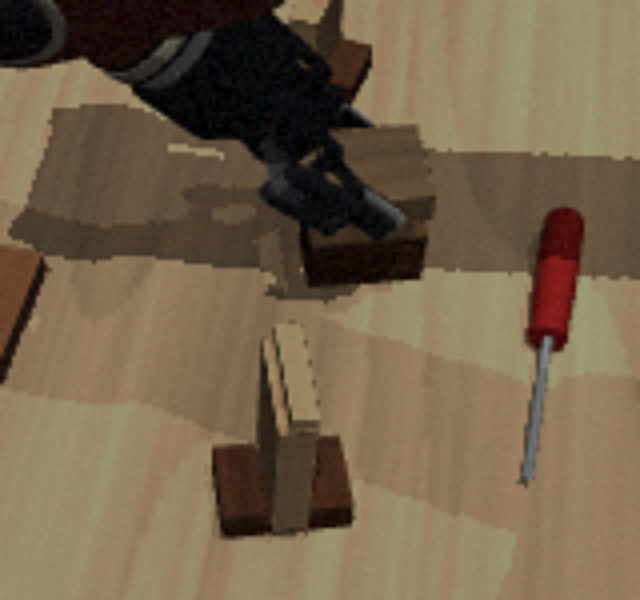

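View pics/w6.png

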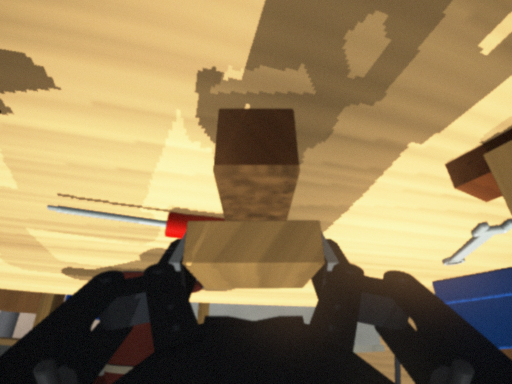

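The board is above the rest, level and centred (board column 255, rest column 257). Lowering gently.

```bash
python3 -m pendant '{"translation":[[0.7,0.03,0.5],[0.5,0.03,0.35],[0.25,0,0.2],[0,0,0],[0,0,0]],"rot":[[0,0,0],[0,0.1,0],[0,0.1,0],[0,0,0],[0,0,0]],"claw":[255,255,255,255,255]}'; python3 -c "
from tgt import *
delta(.0,c=(.5147,-.0834))"
```

```text
t: 8.45
eef_pos: [0.5097, -0.086, 0.0436]
eef_rot: [2.788, 0.392, -1.134]
contact_force: [0.3, 0.6, 0.6]
gripper_width: 0.696
TCP target [ 0.5057 -0.0857  0.0394] tool z there [-0.673 -0.195 -0.713]
now [ 0.5097 -0.086   0.0436] q [-0.15  0.49  1.57 -0.31  1.8   1.18]
tool delta cm (now axes) [ 0.02 -0.14  0.56] rot deg [-0.03 -0.25 -0.11]
board x now [ 0.004  0.    -1.   ] centre now [ 0.5186 -0.0837  0.0592]
```

```bash
python3 -m pendant '{"translation":[[0,-0.05,0.3],[0,-0.05,0.25],[0.05,0,0.05],[0,0,0],[0,0,0]],"rot":[[0,-0.1,0],[0,-0.1,0],[0,0,0],[0,0,0],[0,0,0]],"claw":[255,255,255,255,255]}'; python3 -c "
from tgt import *
delta(.0,c=(.5147,-.0834))"
```

```text
t: 8.87
eef_pos: [0.5073, -0.0863, 0.0415]
eef_rot: [2.786, 0.391, -1.135]
contact_force: [3.0, 1.1, 8.8]
gripper_width: 0.692
TCP target [ 0.5057 -0.0857  0.0394] tool z there [-0.673 -0.195 -0.713]
now [ 0.5073 -0.0863  0.0415] q [-0.15  0.49  1.58 -0.31  1.79  1.18]
tool delta cm (now axes) [ 0.05 -0.11  0.24] rot deg [ 0.06 -0.14 -0.19]
board x now [ 0.003 -0.002 -1.   ] centre now [ 0.5162 -0.084   0.0571]
```

Contact at about 9 N upward, so the board is seated. Opening the gripper.

```bash
python3 -m pendant '{"translation":[[0,0,0],[0,0,0],[0,0,0],[0,0,0],[0,0,0]],"rot":[[0,0,0],[0,0,0],[0,0,0],[0,0,0],[0,0,0]],"claw":[60,40,20,0,0]}';python3 -m pendant '{"translation":[[0,0,0],[0,0,0],[0,0,0]],"rot":[[0,0,0],[0,0,0],[0,0,0]],"claw":[0,0,0]}'; python3 - <<'E'
from tgt import *
s=sense();print(s["contact_force"])
im,d=get_image("wrist");cv2.imwrite("pics/w7.png",im[:,:,::-1])
im2,d2=get_image("side");cv2.imwrite("pics/s7.png",cv2.resize(im2[100:250,200:360,::-1],None,fx=4,fy=4))
E
```

```text
t: 9.28
eef_pos: [0.505, -0.086, 0.0382]
eef_rot: [2.786, 0.392, -1.141]
contact_force: [0.1, 0.2, -0.0]
gripper_width: 1.003
t: 9.53
eef_pos: [0.5054, -0.0861, 0.0385]
eef_rot: [2.786, 0.392, -1.14]
contact_force: [-0.2, -0.7, 0.2]
gripper_width: 0.999
[-0.22552327 -0.67979311  0.18873796]
```

View pics/s7.png

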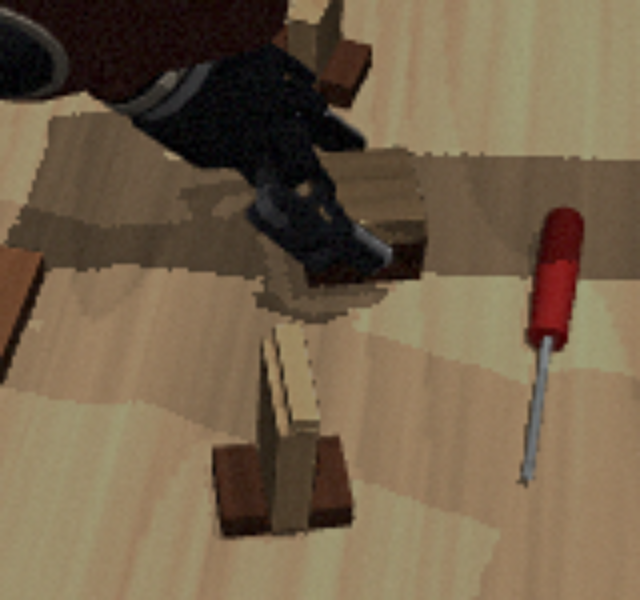

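View pics/w7.png

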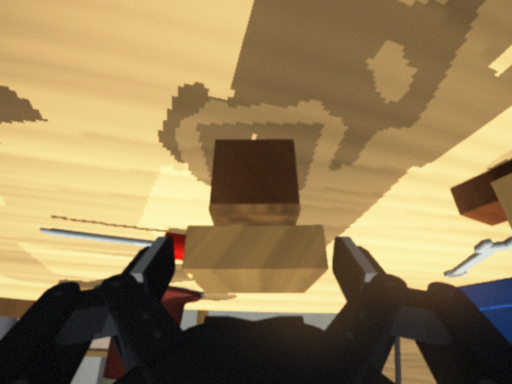

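The board lies flat on the rest with both fingers clear. Backing out along the tool axis.

```bash
python3 -m pendant '{"translation":[[0,0,-1.5],[0,0,-3],[0,0,-3.5],[0,0,-3.5],[0,0,-3.5]],"rot":[[0,0,0],[0,0,0],[0,0,0],[0,0,0],[0,0,0]],"claw":[0,0,0,0,0]}';python3 -m pendant '{"translation":[[-2.5,0,-2.5],[-2.5,0,-2.5],[0,0,0],[0,0,0]],"rot":[[0,0,0],[0,0,0],[0,0,0],[0,0,0]],"claw":[0,0,0,0]}'; python3 - <<'E'
from tgt import *
s=sense();print(s["contact_force"],s["eef_pos"])
im,d=get_image("wrist");cv2.imwrite("pics/w8.png",im[:,:,::-1])
Pw=cloud("wrist",d,s)
im2,d2=get_image("side");cv2.imwrite("pics/s8.png",cv2.resize(im2[60:360,180:400,::-1],None,fx=2,fy=2))
im3,d3=get_image("top");cv2.imwrite("pics/t8.png",im3[:,:,::-1])
for n,P in (("wrist",Pw),("side",cloud("side",d2)),("top",cloud("top",d3))):
  for nm,c,zt in (("ros",(.515,-.083),.065),("plinth",(.533,.096),.11),("C",(.566,-.246),.07)):
    P_=P.reshape(-1,3);Q=P_[(abs(P_[:,2]-zt)<.006)&(np.hypot(P_[:,0]-c[0],P_[:,1]-c[1])<.06)]
    if len(Q)<30: print(n,nm,len(Q));continue
    cc=Q.mean(0);nn=np.linalg.svd(Q-cc,full_matrices=False)[2][2]
    r=cv2.minAreaRect((Q[:,:2]*1000).astype(np.float32));print(n,nm,len(Q),np.round(r[0],1),np.round(r[1],1),round(r[2],1),"z",np.median(Q[:,2]).round(4),"n",nn.round(3))
E
```

```text
t: 10.05
eef_pos: [0.6072, -0.0566, 0.1467]
eef_rot: [2.786, 0.392, -1.14]
contact_force: [1.3, -0.1, 0.1]
gripper_width: 0.998
t: 10.38
eef_pos: [0.6075, -0.0572, 0.2196]
eef_rot: [2.788, 0.391, -1.129]
contact_force: [0.5, 0.0, -1.0]
gripper_width: 0.998
[ 0.53831259  0.0380154  -1.02584029] [ 0.60748216 -0.05717873  0.21962448]
wrist ros 1901 [517.9 -84.2] [61.3 60.1] 16.5 z 0.0643 n [0.006 0.002 1.   ]
wrist plinth 960 [536.5  93.6] [16.1 61.2] 15.5 z 0.1092 n [0.175 0.042 0.984]
wrist C 674 [ 568.9 -247.4] [61.4 20.4] 78.7 z 0.0692 n [0.055 0.005 0.998]
side ros 514 [515.9 -83.8] [60.1 62.4] 16.0 z 0.0645 n [0.001 0.014 1.   ]
side plinth 192 [533.   94.3] [14.2 60.1] 17.0 z 0.1097 n [-0.051 -0.022 -0.998]
side C 131 [ 566.9 -248.2] [64.1 20.2] 79.0 z 0.0695 n [-0.039  0.024  0.999]
top ros 0
top plinth 130 [528.8 108.1] [14.5 34.1] 17.4 z 0.1103 n [ 0.044  0.03  -0.999]
top C 294 [ 565.4 -246.5] [61.7 21.5] 78.8 z 0.0698 n [ 0.074 -0.012 -0.997]
```

View pics/s8.png

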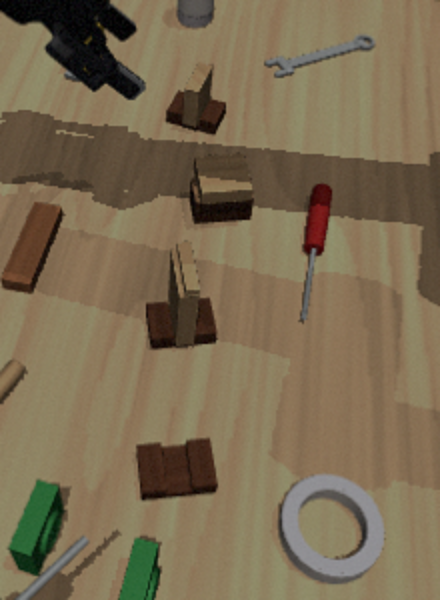

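View pics/t8.png

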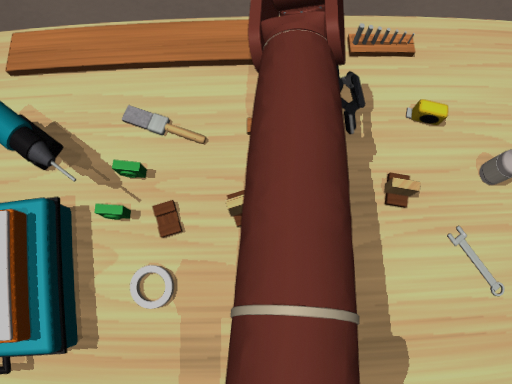

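The block lies flat on the rest: its back is level at z ≈ 0.0645, against 0.065 expected. Its centre is within about 2–3 mm of the rest's middle. The plinth and blank have not moved, and the gripper is clear, so I'm handing in.

```bash
python3 -c "
from station import *
print(close_job())"
```

```text
the job is handed in; nothing more can be done
None
```

The rosette block is lying rosette side down on the cork rest, plain back up, and the job was handed in at about 10.5 s of the 42 s allowed. I gripped it by its side edges with the gripper tilted 45°, lifted it out of its stand and turned it 90°. I then lowered it until it touched at about 9 N, opened the fingers and backed away.

Last checks before hand-in:
- **Position:** the block's centre measured (516–518, -84) mm, against a rest centre of about (515, -83) mm. That is 1–3 mm off, and 16 mm is allowed.
- **Flatness:** its back was within about 1° of level at z = 64.5 mm, where 65 mm was expected.
- **Other blocks:** in the side view, the plain block and the plinth had not moved by more than about 1 mm.
- **Gripper:** it was open, about 15 cm above the block, with contact forces near zero.

**Disagreements:**
- The top camera could not confirm the block or all of the plinth, because the arm was in its way.
- The wrist camera read x about 2–4 mm higher than the fixed cameras for all three blocks. Its calibration is only good to about 2 mm.
- The arm's own estimate of the block's height at contact was 2 mm above nominal.

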